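# Arm the vacuum pump under its guarded switch

### The job

Arm the vacuum pump at the switch box with the red guard: push the red guard up and back with a finger and keep it up on the finger, flip the toggle beneath it right over to the green-dot side, then draw the finger out and let the guard drop shut. Only push; do not shove or lift the box, and leave the yellow-guarded box and the other things on the bench as they are.

Things in the scene. Friction and masses are not known exactly. Their poses are not given: they have to be found in the camera images.
- red_box: switch box with a red guard: grey metal, 92 (x) x 104 (y) x 40 mm high, 2 kg, loose on the worktop. Origin: centre of its underside. z up; -x is its front, facing the robot at yaw 0; +y its left seen from the front. On the front strip of its flat top (the deck, 40 mm up): green dot at box x, y = (-34, -26) mm, white dot at (-34, 26) mm.
- red_guard (a joint): red guard: slick plastic (friction 0.25) bent flap 86 mm wide along y, centred, 3 mm thick, open at front and sides. From its hinge it rises behind the toggle, runs forward above it (roof 88 mm up) and ends in a down-turned front lip. Value: opening in rad, 0 shut, 1.1 fully open; the lip swings up and back (box +x). A weak spring (about 1 N at the lip) shuts it whenever let go.
- red_toggle (a joint): steel toggle under the red guard: pivot on the deck at box (4, 0, 42) mm, 40 mm long, 9 mm thick at its end. Value in rad: 0 = off, leaning 0.4 rad to box +y (white dot side), end at y = 16, z = 79 mm; 0.8 = on, leaning as far to box -y (green dot side). It swings along y with about 1 N at its end, stays wherever it is left (no snap), and meets a hard stop at each end.
- yellow_box: switch box with a yellow guard: grey metal, 92 (x) x 104 (y) x 40 mm high, 2 kg, loose on the worktop. Origin: centre of its underside. z up; -x is its front, facing the robot at yaw 0; +y its left seen from the front. On the front strip of its flat top (the deck, 40 mm up): green dot at box x, y = (-34, -26) mm, white dot at (-34, 26) mm.
- yellow_guard (a joint): yellow guard, the same as the red one; 0 shut
- yellow_toggle (a joint): toggle under the yellow guard, the same as under the red one; 0 = off
- red_guard_lip (a point): middle (along y) of the rounded lower edge of the red guard's front lip; moves with the guard. Shut: box x = -16, z = 82 mm (edge radius 2.5 mm), so 39 mm free above the deck, whose front-most 27 mm are clear of the guard. Pushed to box +x here by an upright finger moving level with its tip 60 to 70 mm above the worktop, the guard swings up.
- red_guard_hinge (a point): middle of the red guard's hinge pin, at box (24, 0, 44) mm, pin along box y. Raised, the guard leans with its lip on an upright finger in front of it: with the finger's +x side at box x = 13 mm it stands about 0.65 rad open, its highest edge near 102 mm above the worktop: the finger must be slim on that side for 40 mm above its tip.
- red_toggle_tip (a point): end of the toggle under the red guard; moves with the toggle
- cone_vessel_6: small grey conical flask, 68 x 68 x 88 mm, bystander. Origin: centre of its underside.
- bench_timer: white bench timer, 68 x 68 x 20 mm, bystander. Origin: under its middle.
- marker_red: red marker pen, 136 x 19 x 12 mm, bystander, lying flat. Origin: under its middle.
- forceps: steel forceps, 117 x 24 x 11 mm, bystander, lying flat. Origin: under its middle.
- petri_slide_1: clear petri dish, 55 x 55 x 11 mm, bystander. Origin: centre of its underside.
Things that resemble listed ones, but are neither listed nor needed, are in the scene too. Leave any purple look-alike of the red_box alone.

How it is judged:
By the outcome, as a careful person would: the job done as asked, in the order asked, and still so for the second after the job is handed in, with the robot touching nothing.
It also fails if it takes over 38 s, if anything falls off the work surface, if the arm or the gripper's body presses on something with over 40 N, if the wrist force passes 120 N, or if a joint passes its speed limit or range.

### The arm

A 7-joint arm with a two-finger parallel gripper is mounted at the origin on a cart in front of the work surface, level with it; the furniture and walls round the work are solid. World frame = base frame: x ahead of the robot, y to its left, z up, the work surface at z = 0. Lengths are in m, angles in rad, forces in N, time in s.
With the tool pointing down it reaches from about 0.4 to 0.85 m from the base axis. Payload 6.9 kg.
Tool frame: the origin (TCP) lies at the very end of the fingers, on their centre line; the grasp point (between the pads) lies 19 mm behind it; z points along the fingers, y is the line along which they close (so a half turn about z gives the same grasp; the last joint's range is limited). The gripper opens to 85 mm and grips with 20 to 120 N. Pads are 22 mm wide; open, the fingers measure 114 mm over their backs; the gripper's body (76 mm by 85 mm) begins 54 mm behind the grasp point. The pads swing forward as they close: fully open they stand 13 mm farther back than shut.
Start: joints at [-1.113, 0.507, -0.238, 1.5, 0.126, 1.149, -0.155], TCP at [0.216, 0.586, 0.211] pointing down, gripper open.
Joint ranges: [-3.08, 3.08], [-0.24, 2.05], [-1.43, 1.35], [0, 2.5], [-1.52, 4.66], [0.17, 1.96], [-2.89, 2.89]. Speed limits (rad/s): [2.39, 2.39, 3.14, 3.14, 3.14, 3.14, 3.14].

### API

Orientations are given as a rotation vector (axis times angle).
In Python, from rig import env, vision gives the robot as it stands. The module is installed in compiled form; this text tells all that it offers.
- The arm moves only by the tool send_rows, never from a script. Its argument "increments" is a list of rows, each a list of 5 numbers: the opening, from 0 (shut) to 1 (fully open), then the shift along the tool's x, y, z in mm, then the turn about the tool's z in rad. In form: [[gripper, x, y, z, yaw], ...]. A call has 1 to 20 rows; each row shifts and turns the commanded pose from where the row before left it, along the tool's axes as they then stand; what a row does not reach is not made up. A row lasts 1/10 s, in which the tool goes at most 50 mm and 8.59 degrees, less where a joint would pass 70% of its speed; a pose out of reach is approached as far as the arm can. A call with a gripper value outside its range is refused whole. The fingers move at their own pace and stop on an object; "newtons" is the grip in N (left out, the last holds). Time passes only in rows, so rows that do not move let the fingers close. It gives the time, the measured TCP pose, the force, the opening and the grip force at its end, in the units of the state.
- env.state(): the state, without advancing time (a new reading comes with each control period).
- vision.snapshot(name): name is "scene" or "top" or "wrist"; returns the picture (400x640x3 uint8, red, green, blue); there is no depth.
- vision.camera_model(name): a dict with "mtx" (3x3 intrinsics, pixels), "k1" (the pictures are not rectified: a ray, as slopes to the right and down, at radius r is drawn at 1 + k1 r^2 times it, then the intrinsics apply), "view" (4x4, takes a point from world to camera coordinates); the wrist camera has in their place "mount" (4x4, takes a point from camera to tool coordinates, whose origin is the TCP and whose axes are the flange's). Camera axes: x right, y down, z forward; pixel columns grow to the right and rows downward; lengths in m; the calibration is good to about 2 mm. A picture is of the moment at which its call begins: read the wrist's pose just before it. camera_model takes no time and is no camera call.
- env.job_done(): hands the job in; it is judged then, once.
The state is a dict: "clock": time; "joints": joint angles; "dq": joint speeds; "joint_torque": joint torques, N m; "tool_pos": TCP position; "tool_rot": TCP orientation; "force": force on the tool from outside, world axes, zero at the start; "wrist_torque": the same for the moment, N m; "width": finger opening in m; "grip_force": force on a finger pad.
Only numpy, scipy, OpenCV 4.12 (cv2) and the standard library are available. Lean on these libraries where they do the work, as an engineer would, in place of code of your own. Each camera call takes 0.05 s, during which the arm holds its last target. There are 200 camera calls.

## Working session

There is one attempt and no reset: what is moved stays moved. The work goes in short steps, Python scripts to look and compute and a tool call to move; the robot and the scene stay as the last step left them, time stands still between calls to the robot, and variables do not carry over. Pictures are saved under pics/ and viewed, at most 10 in all, crops included, and the job is handed in when it is done.

Besides the shell and the picture viewer there is one more tool, called after "Emit:" in YAML: its name, and indented under it one key for each argument. send_rows: Moves the arm, as the interface text tells. Its arguments: {"type":"object","properties":{"increments":{"type":"array"},"newtons":{"type":"number"}},"required":["increments"]}

```bash
mkdir -p pics
python3 - <<'E'
from rig import env, vision
import cv2,numpy as np
s=env.state();print(s)
for n in("scene","top"):
    im=vision.snapshot(n);cv2.imwrite(f"pics/{n}0.png",im[...,::-1]);m=vision.camera_model(n);print(n,m)
print(vision.camera_model("wrist"))
E
```

```text
{'clock': 0.0, 'joints': array([-1.11250322,  0.508351  , -0.23753432,  1.5011526 ,  0.12570722,
        1.14890435, -0.1548202 ]), 'dq': array([-9.57918256e-04,  1.46740334e-03,  9.85498190e-05, -1.04736096e-03,
        5.77168049e-04, -4.61035602e-04, -7.40806401e-04]), 'joint_torque': array([-9.02422380e-05, -6.20610094e+01, -2.18632132e+00, -2.49651521e+01,
        1.28558182e-02,  1.23153260e-02, -4.17729680e-06]), 'tool_pos': array([0.21583134, 0.58596307, 0.21031505]), 'tool_rot': array([-5.51230214e-01, -3.09256520e+00,  2.83002357e-03]), 'force': array([-1.08418277,  0.24206982,  0.14121263]), 'wrist_torque': array([ 0.00571362, -0.02892358,  0.01703611]), 'grip_force': 0.0, 'width': 0.08527917197061433}
scene {'mtx': array([[426.67671573,   0.        , 318.10328215],
       [  0.        , 426.67671573, 202.76307274],
       [  0.        ,   0.        ,   1.        ]]), 'k1': 0.008147741534368428, 'view': array([[ 0.76012734, -0.64959876,  0.01509552, -0.45331218],
       [-0.44598359, -0.53848114, -0.71493825,  0.28898639],
       [ 0.47255166,  0.53671175, -0.69902463,  1.
[... 364 characters left out ...]
48755, -0.20547083,  0.56358463],
       [ 0.2054971 , -0.00233997, -0.97865493,  1.5218276 ],
       [ 0.        ,  0.        ,  0.        ,  1.        ]])}
{'mtx': array([[325.88587224,   0.        , 319.28449963],
       [  0.        , 325.88587224, 196.53051529],
       [  0.        ,   0.        ,   1.        ]]), 'k1': -0.042768777219693285, 'mount': array([[ 6.56376596e-04, -9.45492392e-01, -3.25643524e-01,
         8.31362975e-02],
       [ 9.99999623e-01,  8.05984287e-04, -3.24513329e-04,
         7.83476000e-04],
       [ 5.69288448e-04, -3.25643188e-01,  9.45492565e-01,
        -1.62471437e-01],
       [ 0.00000000e+00,  0.00000000e+00,  0.00000000e+00,
         1.00000000e+00]])}
```

View pics/top0.png

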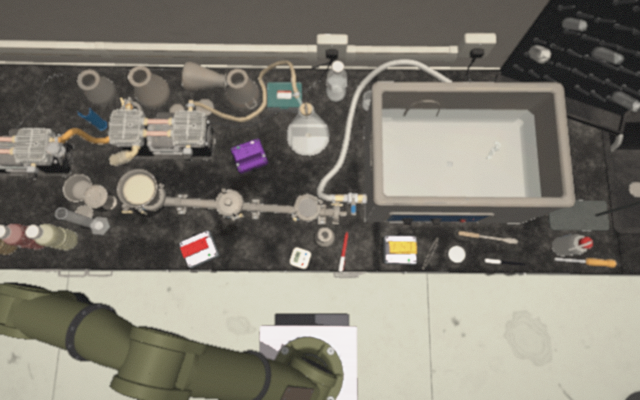

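View pics/scene0.png

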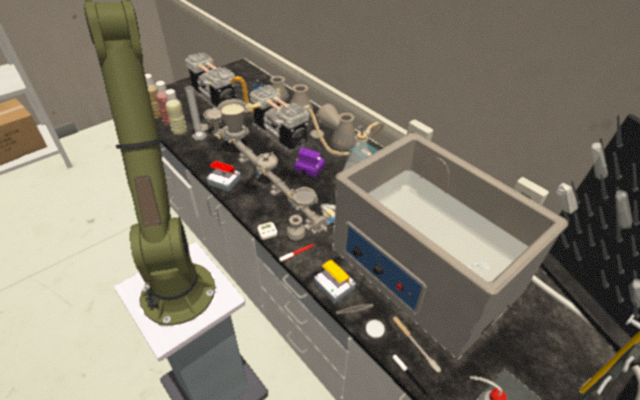

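The top view shows the red box at about (198,249), tilted a little; the yellow one is at (401,249) and the purple decoy at (250,155). I'll zoom in on the red box.

```bash
cat > h.py <<'E'
import numpy as np,cv2
from rig import env,vision
from scipy.spatial.transform import Rotation as R
def cam(n,s=None):
    m=vision.camera_model(n)
    if n=="wrist":
        s=s or env.state();T=np.eye(4);T[:3,:3]=R.from_rotvec(s["tool_rot"]).as_matrix();T[:3,3]=s["tool_pos"]
        V=np.linalg.inv(T@m["mount"])
    else: V=m["view"]
    return m["mtx"],m["k1"],V
def proj(c,P):
    K,k,V=c;p=np.atleast_2d(P)@V[:3,:3].T+V[:3,3];q=p[:,:2]/p[:,2:];q=q*(1+k*(q**2).sum(1,keepdims=True))
    return q@K[:2,:2].T+K[:2,2]
def back(c,uv,z):
    K,k,V=c;q=cv2.undistortPoints(np.array(uv,float).reshape(-1,1,2),K,np.array([k,0,0,0,0.]))[:,0]
    d=np.c_[q,np.ones(len(q))]@V[:3,:3];o=-V[:3,:3].T@V[:3,3]
    return o+d*((z-o[2])/d[:,2])[:,None]
def box(pose,P):
    x,y,a=pose;P=np.atleast_2d(P);c,s=np.cos(a),np.sin(a)
    return np.c_[x+c*P[:,0]-s*P[:,1],y+s*P[:,0]+c*P[:,1],P[:,2]]
E
python3 - <<'E'
from h import *
im=cv2.imread("pics/top0.png");cv2.imwrite("pics/topc.png",cv2.resize(im[195:275,140:270],None,fx=6,fy=6,interpolation=cv2.INTER_CUBIC))
c=cam("top")
print(back(c,[[198,249],[401,249],[300,258],[344,252],[230,203],[170,203],[198,272]],[.04,.04,.02,.01,.05,.05,0]))
E
```

```text
[[ 0.39558317  0.36653732  0.04      ]
 [ 0.40094242 -0.30940723  0.04      ]
 [ 0.36981082  0.02780872  0.02      ]
 [ 0.39212493 -0.12083791  0.01      ]
 [ 0.55049602  0.26608323  0.05      ]
 [ 0.54878276  0.46741868  0.05      ]
 [ 0.32207371  0.3719204   0.        ]]
```

View pics/topc.png

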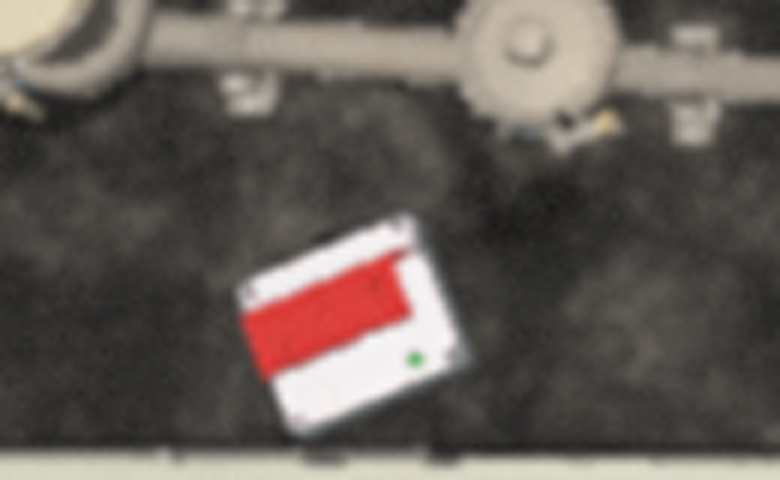

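Run:
```python
from h import *
from scipy.optimize import least_squares
uv=(np.array([[237,288],[412,215],[467,362],[305,437],[415,358]])+.5)/6-.5+[140,195]
P=np.array([[46,52,40],[46,-52,40],[-46,-52,40],[-46,52,40],[-34,-26,40]])/1e3
c=cam("top");r=least_squares(lambda p:(proj(c,box(p,P))-uv).ravel(),[.4,.366,.45]);print(r.x,r.fun.round(2))
for q in ([[-40,0,65]],[[-120,0,65]]): print(box(r.x,np.array(q)/1e3))
s=env.state();print(R.from_rotvec(s["tool_rot"]).as_matrix().round(3))
```

```text
[0.39685056 0.3646638  0.43691575] [-0.2   0.   -0.19 -0.73  0.94 -0.23 -1.49  0.49  0.95  0.42]
[[0.36060812 0.34773793 0.065     ]]
[[0.28812324 0.31388617 0.065     ]]
[[-0.938  0.345 -0.001]
 [ 0.345  0.938 -0.002]
 [-0.    -0.002 -1.   ]]
```

Box fit: (0.397, 0.365), yaw 0.437, residuals about 1 px. I'll turn the tool so its closing axis lies along box y, shut the fingers, and go to a spot in front of the box for one close look.

Emit:
send_rows:
  increments:
    - [0,0,0,0,-0.14]
    - [0,0,0,0,-0.14]
    - [0,0,0,0,-0.14]
    - [0,0,0,0,-0.14]
    - [0,0,0,0,-0.14]
    - [0,0,0,0,-0.09]
    - [0,0,-30,5,0]
    - [0,0,-35,10,0]
    - [0,0,-35,15,0]
    - [0,0,-35,15,0]
    - [0,0,-35,15,0]
    - [0,0,-35,15,0]
    - [0,0,-32,15,0]
    - [0,0,0,0,0]
    - [0,0,0,0,0]

```text
clock: 1.6
tool_pos: [0.3165, 0.3712, 0.1209]
tool_rot: [0.678, -3.067, 0.001]
force: [0.1, 0.3, -0.3]
width: 0.0001
grip_force: 0.0
```

Run:
```python
from h import *
s=env.state();im=vision.snapshot("wrist")[...,::-1];cv2.imwrite("pics/w1.png",im)
np.save("w1.npy",np.r_[s["tool_pos"],s["tool_rot"]])
p=[.39685,.36466,.43692];a=p[2]
print(s["clock"],s["tool_pos"],s["force"],s["width"])
c=cam("wrist",s)
P=np.array([[46,52,40],[46,-52,40],[-46,-52,40],[-46,52,40],[-34,-26,40],[-34,26,40],[-16,0,82],[4,16,79]])/1e3
print(proj(c,box(p,P)).round(0))
M=R.from_rotvec(s["tool_rot"]).as_matrix();print(M.round(3), proj(c,s["tool_pos"]))
```

```text
1.6 [0.31650941 0.3712355  0.12094568] [ 0.11959959  0.31359759 -0.28938483] 0.00014320746046543934
[[333. 316.]
 [219. 316.]
 [207. 223.]
 [334. 223.]
 [240. 237.]
 [303. 237.]
 [264. 285.]
 [288. 305.]]
[[-0.907 -0.422 -0.001]
 [-0.422  0.907 -0.001]
 [ 0.001 -0.    -1.   ]] [[319.4255837  242.48919176]]
```

View pics/w1.png

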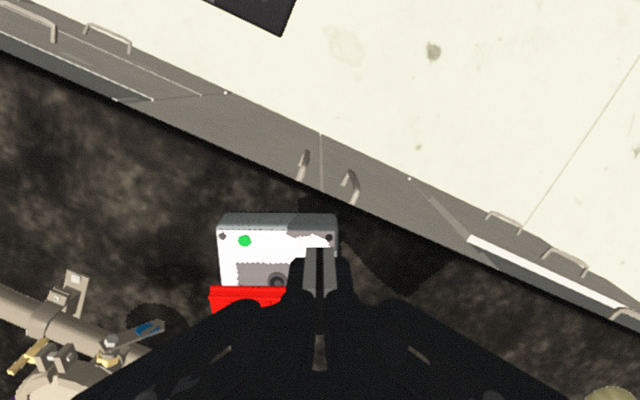

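The wrist view shows the box with its front edge along row ~225, the green dot at (244,241), the lip at row ~288 and the shut fingers at columns 303–337. I'll zoom to refine the pose.

Run:
```python
from h import *
im=cv2.imread("pics/w1.png");cv2.imwrite("pics/w1c.png",cv2.resize(im[205:320,200:360],None,fx=5,fy=5,interpolation=cv2.INTER_CUBIC))
```

```text
(no output)
```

View pics/w1c.png

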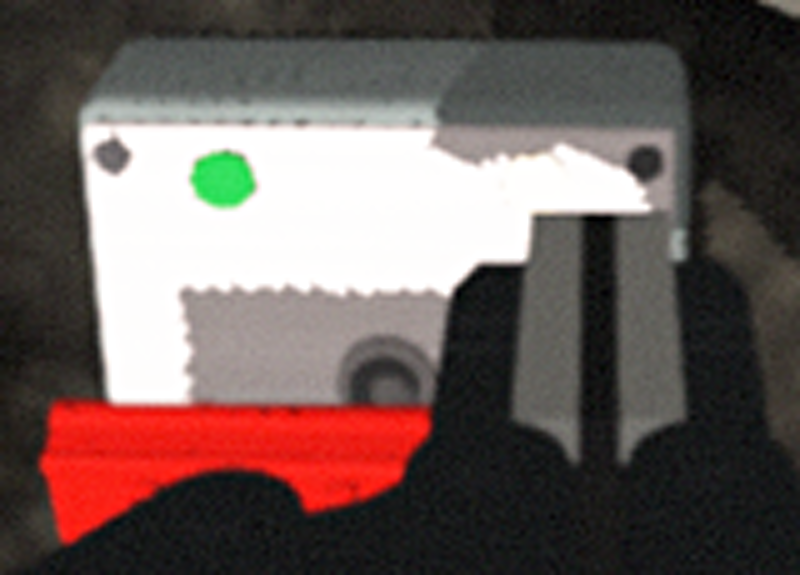

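Run:
```python
from h import *
from scipy.optimize import least_squares
v=np.load("w1.npy");s={"tool_pos":v[:3],"tool_rot":v[3:]};c=cam("wrist",s)
uv=(np.array([[224,180],[388,385],[82,112],[688,112],[50,403]])+.5)/5-.5+[200,205]
P=np.array([[-34,-26,40],[4,0,42],[-46,-52,39],[-46,52,39],[-17,-43,81]])/1e3
r=least_squares(lambda p:(proj(c,box(p,P))-uv).ravel(),[.397,.365,.437]);print(r.x,r.fun.round(1))
cs=cam("scene");T=s["tool_pos"]
for d in(0,.026,.073):print(d,proj(cs,T+[0,0,d]))
im=cv2.imread("pics/scene0.png");im=vision.snapshot("scene")[...,::-1]
u,w=proj(cs,T)[0].astype(int);print(u,w)
cr=cv2.resize(im[w-45:w+35,u-50:u+50],None,fx=7,fy=7,interpolation=cv2.INTER_CUBIC)
q=((proj(cs,T)[0]-[u-50,w-45])*7+3).astype(int);cv2.drawMarker(cr,tuple(map(int,q)),(0,255,0),0,12,1);cv2.imwrite("pics/sc.png",cr)
```

```text
[0.39861133 0.36921044 0.42523253] [ 0.2 -0.3 -0.1 -0.3 -3.5 -0.8  1.7  0.6  1.4  0.9]
0 [[200.50056836 166.72061106]]
0.026 [[199.28321509 161.42575737]]
0.073 [[197.01094323 151.54590259]]
200 166
```

View pics/sc.png

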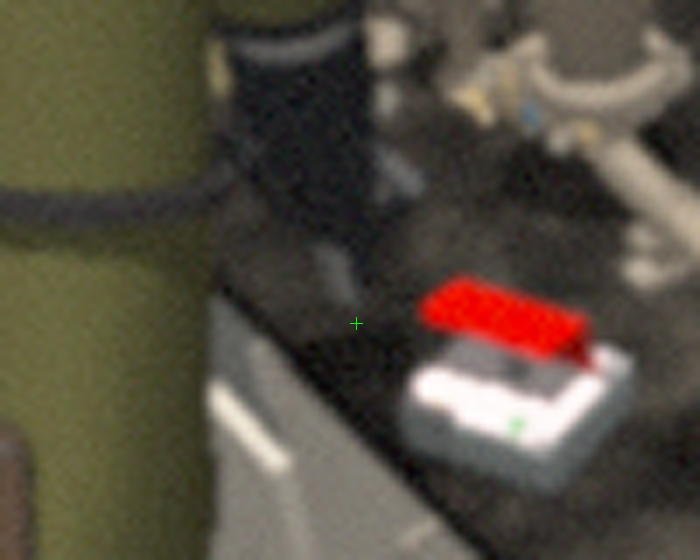

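Run:
```python
from h import *
from scipy.optimize import least_squares
v=np.load("w1.npy");s={"tool_pos":v[:3],"tool_rot":v[3:]};c=cam("wrist",s)
uv=(np.array([[224,180],[82,112],[688,112],[50,403]])+.5)/5-.5+[200,205]
P=np.array([[-34,-26,40],[-46,-52,39],[-46,52,39],[-17,-43,81]])/1e3
for a in(.4355,.43):
    r=least_squares(lambda p:(proj(c,box([*p,a],P))-uv).ravel(),[.397,.365]);print(r.x,r.fun.round(1))
    d=v[:2]-r.x;ca,sa=np.cos(a),np.sin(a);print("tcp in box mm",1e3*(ca*d[0]+sa*d[1]),1e3*(-sa*d[0]+ca*d[1]))
d=v[:2]-[.39685,.36466];print("top:",1e3*(ca*d[0]+sa*d[1]),1e3*(-sa*d[0]+ca*d[1]))
```

```text
[0.39826005 0.36939606] [ 0.2 -0.3 -3.6 -0.5  1.5 -0.2  1.7  1.1]
tcp in box mm -73.3439694507495 36.15537617923238
[0.39842503 0.36927632] [ 0.2 -0.3 -3.6 -0.7  1.6  0.2  1.5  1. ]
tcp in box mm -73.64176768178625 35.929053955006424
top: -70.28570727689812 39.46854625767748
```

Wrist and top estimates agree to about 3 mm: TCP at box (-72, 37). I'll move to y≈41, lower the tip to about 58 mm, advance until the lip should be pushed slightly, then check.

Emit:
send_rows:
  increments:
    - [0,0,4,20,0]
    - [0,0,0,23,0]
    - [0,0,0,20,0]
    - [0,-15,0,0,0]
    - [0,-15,0,0,0]
    - [0,-8,0,0,0]
    - [0,-6,0,0,0]
    - [0,-5,0,0,0]
    - [0,-5,0,0,0]
    - [0,-4,0,0,0]
    - [0,0,0,0,0]
    - [0,0,0,0,0]

```text
clock: 2.9
tool_pos: [0.3671, 0.3999, 0.0582]
tool_rot: [0.681, -3.067, 0.0]
force: [-0.7, -1.2, 0.8]
width: 0.0
grip_force: 0.3
```

Run:
```python
from h import *
s=env.state();im=vision.snapshot("wrist")[...,::-1];sc=vision.snapshot("scene")[...,::-1]
print(s["clock"],s["tool_pos"],s["force"])
a=cv2.resize(im[190:400,150:450],(800,560),interpolation=cv2.INTER_CUBIC)
b=cv2.resize(sc[130:200,165:275],None,fx=4,fy=4,interpolation=cv2.INTER_CUBIC)
cv2.imwrite("pics/w2.png",np.hstack([cv2.resize(a,(460,322)),cv2.resize(b,(340,216))[:216].copy() if 0 else cv2.copyMakeBorder(cv2.resize(b,(340,216)),0,106,0,0,0)]))
```

```text
2.9 [0.36711676 0.39989929 0.058163  ] [-0.65755457 -1.24152711  0.80610929]
```

View pics/w2.png

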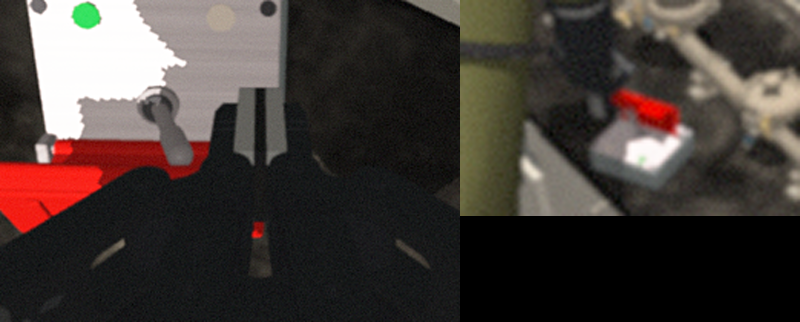

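The guard is already leaning up on the finger. The toggle is visible, pivot at (158,105) and end at (180,155), with the finger about 7 mm clear on its white side; the dots confirm TCP at box (-16, 41). Next I push in 19 mm, then sweep toward -y.

Emit:
send_rows:
  increments:
    - [0,-4,0,0,0]
    - [0,-4,0,0,0]
    - [0,-4,0,0,0]
    - [0,-4,0,0,0]
    - [0,-3,0,0,0]
    - [0,0,0,0,0]
    - [0,0,0,0,0]

```text
clock: 3.7
tool_pos: [0.3843, 0.408, 0.0581]
tool_rot: [0.681, -3.067, 0.0]
force: [-0.6, -0.4, -0.6]
width: -0.0
grip_force: 0.4
```

Emit:
send_rows:
  increments:
    - [0,0,-3,0,0]
    - [0,0,-3,0,0]
    - [0,0,-3,0,0]
    - [0,0,-3,0,0]
    - [0,0,-3,0,0]
    - [0,0,-3,0,0]
    - [0,0,-3,0,0]
    - [0,0,-3,0,0]
    - [0,0,-2,0,0]
    - [0,0,0,0,0]
    - [0,0,0,0,0]

```text
clock: 4.8
tool_pos: [0.3952, 0.3856, 0.0591]
tool_rot: [-0.682, 3.066, 0.003]
force: [-4.0, 1.1, 8.1]
width: 0.0001
grip_force: 4.5
```

Run:
```python
from h import *
s=env.state();im=vision.snapshot("wrist")[...,::-1];sc=vision.snapshot("scene")[...,::-1]
print(s["clock"],s["tool_pos"],s["force"])
a=im[190:340,180:430]
b=sc[130:200,165:275]
cv2.imwrite("pics/w3.png",np.hstack([cv2.resize(a,(500,300),interpolation=cv2.INTER_CUBIC),cv2.copyMakeBorder(cv2.resize(b,(300,190)),0,110,0,0,0)]))
```

```text
4.8 [0.39520718 0.38555377 0.05914542] [-4.03952761  1.05717002  8.12380207]
```

View pics/w3.png

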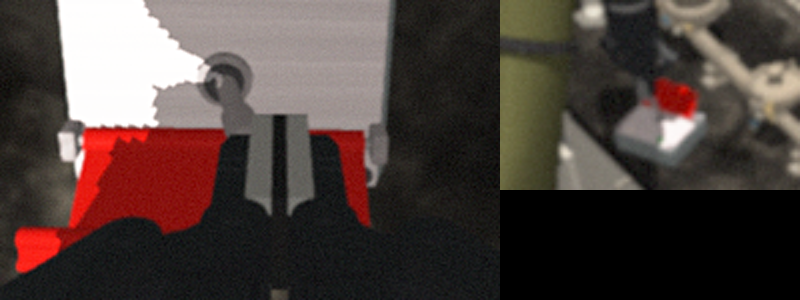

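Run:
```python
from h import *
s=env.state();c=cam("wrist",s);a=.43
# box pose from tcp in box (4,15)->use wrist fit
p=[.3983,.3693,.4355]
f=lambda P:((proj(c,box(p,np.array(P)/1e3))-[180,190])*2).round(0)
for v in (0,.1,.2,.4,.8):
    t=.4-v;print(v,f([[4,k*np.sin(t),42+k*np.cos(t)] for k in(0,15,25,40)]).tolist())
d=s["tool_pos"][:2]-p[:2];print("tcp box",1e3*(np.cos(a)*d[0]+np.sin(a)*d[1]),1e3*(-np.sin(a)*d[0]+np.cos(a)*d[1]))
print("guard hinge",f([[24,-43,44],[24,43,44]]))
M=R.from_rotvec(s["tool_rot"]).as_matrix()
for x in(11,-3,-11):
  for dd in(0,10,20,26): print(x,dd,((proj(c,s["tool_pos"]+M@(np.array([x,0,-dd])/1e3))-[180,190])*2).round(0))
```

```text
0 [[226.0, 79.0], [243.0, 99.0], [256.0, 115.0], [277.0, 141.0]]
0.1 [[226.0, 79.0], [238.0, 100.0], [247.0, 116.0], [262.0, 144.0]]
0.2 [[226.0, 79.0], [232.0, 101.0], [237.0, 118.0], [246.0, 146.0]]
0.4 [[226.0, 79.0], [222.0, 101.0], [219.0, 118.0], [213.0, 148.0]]
0.8 [[226.0, 79.0], [201.0, 99.0], [183.0, 115.0], [152.0, 141.0]]
tcp box 3.9165534341040673 16.04208219331832
guard hinge [[ 88. 140.]
 [366. 141.]]
11 0 [[279.  69.]]
11 10 [[279.  84.]]
11 20 [[279. 102.]]
11 26 [[279. 114.]]
-3 0 [[279. 115.]]
-3 10 [[279. 132.]]
-3 20 [[279. 152.]]
-3 26 [[279. 165.]]
-11 0 [[279. 140.]]
-11 10 [[279. 159.]]
-11 20 [[279. 180.]]
-11 26 [[279. 194.]]
```

Toggle value reads about 0.2, so it is moving the right way. The 8 N of upward force suggests the toggle's end is pressing under the finger's body as it straightens, so I'll raise the tip to about 66 mm and carry on.

Emit:
send_rows:
  increments:
    - [0,0,0,-4,0]
    - [0,0,0,-4,0]
    - [0,0,0,0,0]
    - [0,0,0,0,0]

```text
clock: 5.3
tool_pos: [0.3956, 0.384, 0.0662]
tool_rot: [-0.681, 3.067, -0.001]
force: [-0.6, 0.2, -0.1]
width: 0.0
grip_force: 0.4
```

Emit:
send_rows:
  increments:
    - [0,0,-2,0,0]
    - [0,0,-2,0,0]
    - [0,0,0,0,0]
    - [0,0,0,0,0]

```text
clock: 5.7
tool_pos: [0.3971, 0.3805, 0.066]
tool_rot: [0.681, -3.067, 0.001]
force: [-1.0, -0.1, -0.3]
width: 0.0002
grip_force: 0.4
```

Relieved. I'll continue in small steps and watch for the hard stop.

Emit:
send_rows:
  increments:
    - [0,0,-2,0,0]
    - [0,0,-2,0,0]
    - [0,0,-2,0,0]
    - [0,0,0,0,0]
    - [0,0,0,0,0]

```text
clock: 6.2
tool_pos: [0.3998, 0.3751, 0.0662]
tool_rot: [0.681, -3.067, 0.0]
force: [-0.2, -0.3, 0.5]
width: -0.0002
grip_force: 0.4
```

Run:
```python
from h import *
s=env.state();im=vision.snapshot("wrist")[...,::-1]
print(s["clock"],s["tool_pos"],s["force"])
cv2.imwrite("pics/w4.png",cv2.resize(im[190:340,180:430],(750,450),interpolation=cv2.INTER_CUBIC))
c=cam("wrist",s);p=[.3983,.3693,.4355]
for v in (.4,.6,.7,.8):
    t=.4-v;print(v,((proj(c,box(p,np.array([[4,k*np.sin(t),42+k*np.cos(t)] for k in(0,15,25,40)])/1e3))-[180,190])*3).round(0).tolist())
```

```text
6.2 [0.39975357 0.37511938 0.06616726] [-0.21047557 -0.31861157  0.52383911]
0.4 [[396.0, 105.0], [394.0, 137.0], [393.0, 161.0], [391.0, 201.0]]
0.6 [[396.0, 105.0], [379.0, 136.0], [366.0, 159.0], [344.0, 199.0]]
0.7 [[396.0, 105.0], [372.0, 135.0], [353.0, 158.0], [322.0, 196.0]]
0.8 [[396.0, 105.0], [364.0, 134.0], [341.0, 156.0], [301.0, 192.0]]
```

View pics/w4.png

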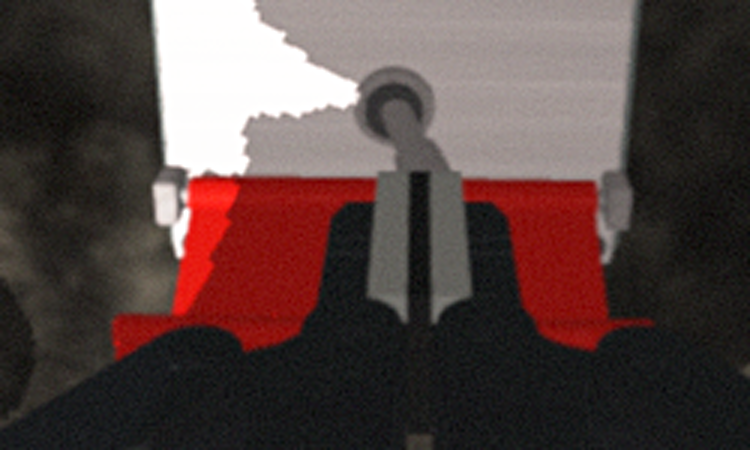

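The toggle is still around 0.2, pivot (395,105) heading to (420,165), with no force while the finger sits over it. So the real fingertips end some 22–26 mm above the nominal TCP, which also matches where the pads appear in the image, and the finger had ridden over the toggle. I'll go back to y≈41 with the guard still up, lower by 21 mm and sweep again.

Emit:
send_rows:
  increments:
    - [0,0,4,0,0]
    - [0,0,5,0,0]
    - [0,0,5,0,0]
    - [0,0,5,0,0]
    - [0,0,5,0,0]
    - [0,0,5,0,0]
    - [0,0,5,0,0]
    - [0,0,2,0,0]
    - [0,0,0,0,0]

```text
clock: 7.15
tool_pos: [0.3841, 0.4085, 0.0662]
tool_rot: [0.682, -3.067, -0.001]
force: [-0.3, 0.5, -0.0]
width: 0.0003
grip_force: 0.4
```

Emit:
send_rows:
  increments:
    - [0,0,0,5,0]
    - [0,0,0,5,0]
    - [0,0,0,5,0]
    - [0,0,0,6,0]
    - [0,0,0,0,0]
    - [0,0,0,0,0]

```text
clock: 7.75
tool_pos: [0.3843, 0.4078, 0.0448]
tool_rot: [0.681, -3.066, 0.001]
force: [-0.2, -0.8, -0.4]
width: 0.0
grip_force: 0.4
```

Emit:
send_rows:
  increments:
    - [0,0,-4,0,0]
    - [0,0,-4,0,0]
    - [0,0,-4,0,0]
    - [0,0,-3,0,0]
    - [0,0,-3,0,0]
    - [0,0,0,0,0]

```text
clock: 8.35
tool_pos: [0.3924, 0.3914, 0.0453]
tool_rot: [-0.68, 3.067, 0.0]
force: [-1.3, -0.8, 0.3]
width: -0.0
grip_force: 0.5
```

Emit:
send_rows:
  increments:
    - [0,0,-3,0,0]
    - [0,0,-3,0,0]
    - [0,0,-2,0,0]
    - [0,0,-2,0,0]
    - [0,0,0,0,0]
    - [0,0,0,0,0]

```text
clock: 8.95
tool_pos: [0.3964, 0.3822, 0.0451]
tool_rot: [0.681, -3.067, 0.001]
force: [-0.9, 0.3, 0.4]
width: -0.0002
grip_force: 0.5
```

Emit:
send_rows:
  increments:
    - [0,0,-2,0,0]
    - [0,0,-2,0,0]
    - [0,0,0,0,0]
    - [0,0,0,0,0]

```text
clock: 9.35
tool_pos: [0.3979, 0.3787, 0.0451]
tool_rot: [0.681, -3.067, 0.001]
force: [-1.3, -0.1, -0.6]
width: -0.0
grip_force: 0.6
```

Run:
```python
from h import *
s=env.state();im=vision.snapshot("wrist")[...,::-1]
print(s["clock"],s["tool_pos"],s["force"])
cv2.imwrite("pics/w5.png",cv2.resize(im[190:340,180:430],(750,450),interpolation=cv2.INTER_CUBIC))
c=cam("wrist",s);p=[.3983,.3693,.4355]
for v in (.4,.6,.7,.8):
    t=.4-v;print(v,((proj(c,box(p,np.array([[4,k*np.sin(t),42+k*np.cos(t)] for k in(0,15,25,40)])/1e3))-[180,190])*3).round(0).tolist())
d=s["tool_pos"][:2]-p[:2];a=.4355;print("tcp box",1e3*(np.cos(a)*d[0]+np.sin(a)*d[1]),1e3*(-np.sin(a)*d[0]+np.cos(a)*d[1]))
```

```text
9.35 [0.39793836 0.37870168 0.04508699] [-1.27588031 -0.06283559 -0.63897297]
0.4 [[372.0, 152.0], [368.0, 191.0], [365.0, 220.0], [360.0, 272.0]]
0.6 [[372.0, 152.0], [351.0, 190.0], [335.0, 219.0], [308.0, 269.0]]
0.7 [[372.0, 152.0], [343.0, 189.0], [321.0, 217.0], [283.0, 265.0]]
0.8 [[372.0, 152.0], [335.0, 187.0], [307.0, 214.0], [259.0, 260.0]]
tcp box 3.638345486994524 8.676684415857276
```

View pics/w5.png

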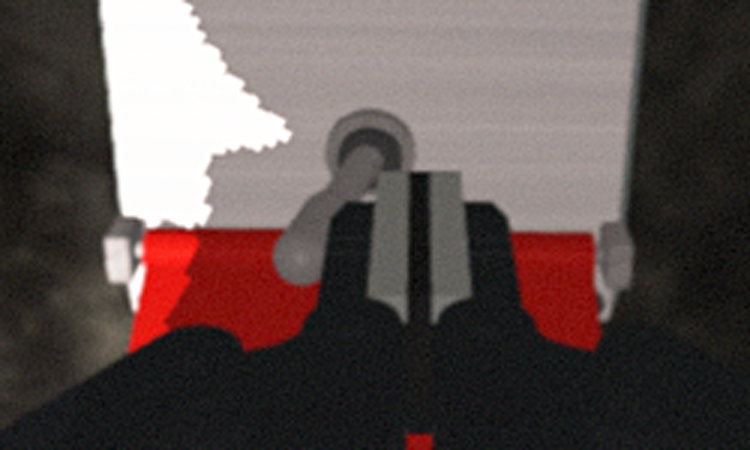

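The toggle now leans to the green side, end at (300,255), value about 0.63. I'll push on gently until the stop shows in the force.

Emit:
send_rows:
  increments:
    - [0,0,-1,0,0]
    - [0,0,-1,0,0]
    - [0,0,-1,0,0]
    - [0,0,-1,0,0]
    - [0,0,0,0,0]
    - [0,0,0,0,0]

```text
clock: 10.0
tool_pos: [0.3997, 0.3752, 0.0452]
tool_rot: [0.681, -3.067, 0.0]
force: [-1.2, 0.1, -0.2]
width: -0.0002
grip_force: 0.6
```

Emit:
send_rows:
  increments:
    - [0,0,-1,0,0]
    - [0,0,0,0,0]
    - [0,0,0,0,0]

```text
clock: 10.3
tool_pos: [0.4001, 0.3744, 0.0452]
tool_rot: [-0.681, 3.067, -0.0]
force: [0.2, 1.1, 0.6]
width: 0.0002
grip_force: 0.7
```

```bash
cat > t.py <<'E'
from h import *
s=env.state();im=vision.snapshot("wrist");c=cam("wrist",s);p=[.3983,.3693,.4355];a=p[2]
f=s["force"];print(s["clock"],"f box",np.cos(a)*f[0]+np.sin(a)*f[1],-np.sin(a)*f[0]+np.cos(a)*f[1],f[2],s["grip_force"])
# red saturation profile along row through toggle end: grey run bounded by red on the left, black on right
u,v=proj(c,box(p,[[.004,40e-3*np.sin(-.4),.042+40e-3*np.cos(.4)]]))[0]
print("on-end pred",u,v)
for r in (v-4,v):
    row=im[int(round(r)),int(u)-14:int(u)+40].astype(int);g=(row.max(1)-row.min(1)<25)&(row.max(1)>60);print(int(u)-14,"".join("#" if x else ("r" if q[0]-q[1]>40 else ".") for x,q in zip(g,row)))
E
python3 t.py
```

```text
10.3 f box 0.6685052179487928 0.8608818742935922 0.6326390398101349 0.6749264214886352
on-end pred 276.9160450556158 276.38705972786636
262 rrrrrrrrrr#################...............############
262 rrrrrrrrrrr###############...............#############
```

Emit:
send_rows:
  increments:
    - [0,0,-1,0,0]
    - [0,0,0,0,0]
    - [0,0,0,0,0]

```text
clock: 10.65
tool_pos: [0.4004, 0.3737, 0.0452]
tool_rot: [0.681, -3.067, -0.0]
force: [-1.3, 2.0, -0.5]
width: 0.0002
grip_force: 1.1
```

```bash
python3 t.py
```

```text
10.65 f box -0.3392806706679711 2.3304748325161557 -0.5132116672787052 1.1005694564664736
on-end pred 278.75309468466 276.46175343906964
264 rrrrrrrrr################...............############..
264 rrrrrrrrr.##############...............#############..
```

Emit:
send_rows:
  increments:
    - [0,0,-1,0,0]
    - [0,0,0,0,0]
    - [0,0,0,0,0]

```text
clock: 11.0
tool_pos: [0.4006, 0.3734, 0.0452]
tool_rot: [-0.682, 3.067, 0.002]
force: [-3.0, 5.1, -1.5]
width: -0.0
grip_force: 2.4
```

```bash
python3 t.py
```

```text
11.0 f box -0.5250471596301218 5.883005434479957 -1.5196494744076476 2.407403999241069
on-end pred 279.43809754950263 276.3181068603478
265 rrrrrrrr################..............#############...
265 rrrrrrrrr##############...............#############...
```

Box-y force climbed to 5.9 N and the tool stopped following, so the toggle is on its stop. I'll back off 4 mm from it, draw the finger straight out the front and rise clear.

Emit:
send_rows:
  increments:
    - [0,0,2,0,0]
    - [0,0,2,0,0]
    - [0,5,0,0,0]
    - [0,5,0,0,0]
    - [0,5,0,0,0]
    - [0,5,0,0,0]
    - [0,5,0,0,0]
    - [0,5,0,0,0]
    - [0,5,0,0,0]
    - [0,5,0,0,0]
    - [0,8,0,0,0]
    - [0,10,0,0,0]
    - [0,10,0,0,0]
    - [0,12,0,0,0]
    - [0,0,0,-20,0]
    - [0,0,0,-30,0]
    - [0,0,0,-30,0]
    - [0,0,0,-20,0]
    - [0,0,0,0,0]
    - [0,0,0,0,0]

```text
clock: 13.05
tool_pos: [0.3264, 0.3421, 0.1452]
tool_rot: [-0.681, 3.066, -0.0]
force: [-0.4, -0.0, -0.6]
width: -0.0001
grip_force: 0.0
```

Run:
```python
from h import *
s=env.state();im=vision.snapshot("wrist").astype(int);c=cam("wrist",s);p=[.3983,.3693,.4355]
print(s["clock"],s["tool_pos"],s["force"])
P=np.array([[-34,-26,40],[-17,-43,81],[-17,43,81],[24,-43,44]])/1e3
print(proj(c,box(p,P)).round(1))
g=(im[...,1]-im[...,0]>60)&(im[...,1]-im[...,2]>60);print("green",np.argwhere(g).mean(0)[::-1],g.sum())
r=(im[...,0]-im[...,1]>90);
k,l,st,ce=cv2.connectedComponentsWithStats(r.astype(np.uint8));print(st[1:][st[1:,4]>30])
t=vision.snapshot("top").astype(int);o=cv2.imread("pics/top0.png")[...,::-1].astype(int)
for m,n in((t,"now"),(o,"was")):
    z=m[225:275,160:240];r=(z[...,0]-z[...,1]>70);q=np.argwhere(r);w=np.argwhere(z.min(2)>180);print(n,q.min(0),q.max(0),r.sum(),q.mean(0),w.mean(0))
# toggle: grey pixels between roof lip and boss
c2=[proj(c,box(p,[[.004,.04*np.sin(x),.042+.04*np.cos(x)]]))[0].round(0) for x in(.4,-.4)];print(c2)
```

```text
13.05 [0.32639245 0.34206566 0.14517994] [-0.40008922 -0.03884457 -0.57088516]
[[284.3 231.4]
 [258.7 272.3]
 [365.8 272.6]
 [268.1 288.5]]
green [283.87234043 231.61702128] 94
[[257 271  32  37 905]
 [352 273  14  30 316]]
now [12 21] [29 47] 262 [20.86641221 35.44274809] [23.75213675 46.05128205]
was [12 20] [32 47] 309 [22.00647249 33.66666667] [32.03582555 39.93925234]
[array([331., 293.]), array([294., 293.])]
```

The guard is shut, with the lip edge at row 271 against a predicted 272. The box hasn't moved: its green dot is within 0.5 px of prediction. The arm is clear.

```bash
python3 -c "
from rig import env;print(env.job_done())"
```

```text
the job is handed in; nothing more can be done
None
```

I raised the red guard on the finger, pushed the toggle to its green-side stop (5.9 N at the stop) and drew the finger out. The guard dropped shut, the red box hadn't moved, and the job was handed in at about 13 s; my first sweep rode over the toggle end (about 8 N) before I lowered the finger and repeated it.

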